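# Clamp a lath in the jig with two snap-down hold-downs

## Robot

A 6-joint arm with a two-finger parallel gripper is mounted at the origin on a cart in front of the work surface, level with it; the furniture and walls round the work are solid. World frame = base frame: x ahead of the robot, y to its left, z up, the work surface at z = 0. Lengths are in mm, angles in rad, forces in N, time in s.
With the tool pointing down it reaches from about 350 to 975 mm from the base axis. Payload 7.1 kg.
Tool frame: the origin (TCP) lies between the finger pads; the fingertips stand 14 mm ahead of it and the grasp point (between the pads) lies 5 mm behind it (ctrl.tcp_to_tips is the distance from the TCP to the fingertips, in mm); z points along the fingers, y is the line along which they close (so a half turn about z gives the same grasp; the last joint's range is limited). The gripper opens to 88 mm and grips with 3 to 60 N. Pads are 20 mm wide; open, the fingers measure 115 mm over their backs; the gripper's body (75 mm by 178 mm) begins 61 mm behind the grasp point.
Start: joints at [1.294, 0.423, 1.63, -0, 1.089, -0.019], TCP at [159.315, 604.337, 236.675] pointing down, gripper open.
Joint ranges: [-3, 3], [-0.9, 2.11], [0.09, 2.58], [-1.31, 4.45], [0.11, 2.69], [-2.54, 2.54]. Speed limits (rad/s): [2.39, 2.39, 3.01, 3.14, 3.14, 3.14].

## Interface

Orientations are given as a rotation vector (axis times angle).
In Python, from workcell import ctrl gives the robot as it stands.
- The arm moves only by the tool apply_moves, never from a script. Its argument "series" is a list that holds one entry, the list of rows, each a list of 7 numbers: the shift along the tool's x, y, z in cm, then the turn, a rotation vector about the tool's x, y, z in degrees, then the opening, from 0 (shut) to 1 (fully open). A call has 1 to 12 rows; each row shifts and turns the commanded pose from where the row before left it, along the tool's axes as they then stand; what a row does not reach is not made up. A row lasts 1/10 s, in which the tool goes at most 50 mm and 8.59 degrees, less where a joint would pass 70% of its speed; a pose out of reach is approached as far as the arm can. A call with a gripper value outside its range is refused whole. The fingers move at their own pace and stop on an object; the grip force is fixed at half the most. Time passes only in rows, so rows that do not move let the fingers close. It gives the time, the measured TCP pose, the force and the opening at its end, in the units of the state.
- ctrl.get_obs(): the state, without advancing time (a new reading comes with each control period).
- ctrl.get_image(name): name is "scene" or "top"; returns a dict with "img" (480x640x3 uint8, blue, green, red), "K" (3x3 intrinsics, pixels), "cam_to_world" (4x4, takes a point from camera to world coordinates). Camera axes: x right, y down, z forward; pixel columns grow to the right and rows downward; lengths in mm; the calibration is good to about 2 mm. A picture is of the moment at which its call begins. There is no depth.
- ctrl.close_job(): hands the job in, once; it reports no verdict.
The state is a dict: "t": time; "qpos": joint angles; "qvel": joint speeds; "joint_torque": joint torques, N m; "ee_pos": TCP position; "orientation": TCP orientation; "ft_force": force on the tool from outside, world axes, zero at the start; "moment": the same for the moment, N m; "width": finger opening in mm.
Only numpy, scipy, OpenCV 4.12 (cv2) and the standard library are available. Lean on these libraries where they do the work, as an engineer would, in place of code of your own. Each camera call takes 0.05 s, during which the arm holds its last target. There are 200 camera calls.

## Task

Slide the thin wooden lath under the two raised hold-down feet of the plywood jig, so that it lies flat on the bed between the end ledges and back close against the back ledges. Then clamp it there: press the round black cap of each hold-down until it snaps through and its foot stays down on the lath. Press gently, by feel, never forcing a cap that is already down, and leave the other things on the bench where they are.

Things in the scene. Friction and masses are not known exactly. Their poses are not given: they have to be found in the camera images.
- jig: plywood board 130 x 236 x 15 mm, fixed; origin at the centre of its underside, x to its back, y along its length. Dark ledges 6 mm high bound the bed on its top: back ledges (front faces at x = 8 mm, for |y| 47 to 93 mm) and end ledges (inner faces at y = +-102 mm, x -34 to 10 mm); the front is open. Two grey housings 40 x 36 x 20 mm stand behind, centred at x = 44, y = +-70 mm
- bed (a point): the place for the lath's middle: 2 mm clear of the back ledges and centred between the end ledges, on the board's top face (jig x = -10, y = 0, z = 15 mm); axes as the jig. The lath lies with its length along y. Coming in from the front, it can be slid along x on the board into this place
- lath_mid (a point): centre of the lath, a flat plain wooden strip 32 x 190 x 10 mm (about 0.05 kg), loose; x across its width, y along its length, z up
- left_housing (a point): centre of the top face of the left (jig +y) housing, 35 mm above the bench, on the axis of its plunger and cap. The black cap (30 mm across, flat top 24 mm across) has its top 42 to 52 mm above this point while up: a hidden, rigid adjusting screw sets it, differently every time and for each side. It is pressed straight down; more than 30 N of the fingers on the jig is too much
- right_housing (a point): the same point on the right (jig -y) housing; equal, but with its own cap height. Both caps: resistance starts at about 5 N, peaks at about 10 N some 2 mm down, falls to nothing 6 mm down; from there cap and foot snap down by themselves and stay down, at 11.5 mm on the lath. Let go sooner, they spring back up
- left_foot (a joint): how far the left plunger with cap and foot is down, in m: 0 = up (as at the start), about 0.0115 = down on the lath, 0.0125 = the hard stop with nothing under it. The foot is a steel bar 16 mm wide, at jig y = 70 mm, from x = -14 to 46 mm, with a round pad at x = -7 mm whose underside is 21 mm above the bed when up; the bar's top is then 45 mm above the bed
- right_foot (a joint): the same for the right hold-down, at jig y = -70 mm
- sanding_block: sanding block 42 x 75 x 27 mm, a bystander; origin at the centre of its underside
- swing_toy: small upright wooden toy on a square foot, 70 x 80 x 114 mm, a bystander; origin at the centre of its underside
- dark_offcut: dark wood offcut 40 x 60 x 25 mm, a bystander; origin at the centre of its underside
Not all that is in view belongs to the job. Of the things that look like the part that bears lath_mid, the larger one is meant.

How it is judged (in metres and radians):
On the way, in this order (a step that is already met when the one before it is completed fails the run):
1. the lath lies in the bed under both feet, both still up (x of lath_mid in the frame of bed between -0.005 and 0.005 m and y of lath_mid in the frame of bed between -0.009 and 0.009 m and z of lath_mid in the frame of bed below 0.008 m and angle between the y axis of lath_mid and the y axis of jig, either way round below 0.06 rad and value of joint each of left_foot, right_foot below 0.004 m), for 0.2 s.
2. both hold-downs have snapped down (value of joint each of left_foot, right_foot above 0.0095 m), for 0.2 s.
At the end, for the whole second after the job is handed in: The lath lies flat on the jig's bed (middle within 5 mm of the bed point across, 9 mm along, within 0.06 rad of the jig's length) and both feet are snapped down on it (more than 9.5 mm down) and stay there (all of step 2 and x of lath_mid in the frame of bed between -0.005 and 0.005 m and y of lath_mid in the frame of bed between -0.009 and 0.009 m and z of lath_mid in the frame of bed between 0.003 and 0.008 m and angle between the y axis of lath_mid and the y axis of jig, either way round below 0.06 rad and angle between lath_mid's own z axis and vertical below 0.05 rad); the robot touches nothing.
It fails at once if the fingers forced the jig or a cap (more than 30 N) (contact force between the fingers and jig above 30 N).
It fails at once if a bystander was moved by more than 20 mm (distance of any of sanding_block, swing_toy, dark_offcut from where it was at the start of the episode above 0.02 m).
It also fails if it takes over 58 s, if anything falls off the work surface, if the arm or the gripper's body presses on something with over 40 N, if the wrist force passes 120 N, or if a joint passes its speed limit or range.

## Working session

There is one attempt and no reset: what is moved stays moved. The work goes in short steps, Python scripts to look and compute and a tool call to move; the robot and the scene stay as the last step left them, time stands still between calls to the robot, and variables do not carry over. Pictures are saved under pics/ and viewed, on a budget of 10 in all, crops included, one or two more only if the job needs it, and the job is handed in when it is done.

Besides the shell and the picture viewer there is one more tool, called after "Call:" as a command line: name --argument value ..., lists and objects as JSON in quotes. apply_moves: Moves the arm, as the interface text tells. Its arguments: {"type":"object","properties":{"series":{"type":"array","items":{"type":"array","items":{"type":"array","items":{"type":"number"}}}}},"required":["series"]}

```bash
ls; mkdir -p pics; python3 - <<'E'
from workcell import ctrl
import cv2,numpy as np
for n in("top","scene"):
    d=ctrl.get_image(n);cv2.imwrite(f"pics/{n}0.png",d["img"]);print(n,d["K"].tolist(),np.round(d["cam_to_world"],4).tolist())
print(ctrl.get_obs())
E
```

```text
pics
top [[446.380372242493, 0.0, 319.7394958366567], [0.0, 446.380372242493, 238.70277118586915], [0.0, 0.0, 1.0]] [[-0.0007, -0.9944, 0.1055, 415.9069], [-0.9997, -0.0019, -0.0242, 8.9191], [0.0243, -0.1055, -0.9941, 1089.9086], [0.0, 0.0, 0.0, 1.0]]
scene [[460.1051710455344, 0.0, 323.19225692051737], [0.0, 460.1051710455344, 240.9975810735816], [0.0, 0.0, 1.0]] [[0.8453, -0.2293, 0.4825, 33.1003], [-0.5342, -0.3667, 0.7616, -799.0241], [0.0023, -0.9016, -0.4325, 517.8298], [0.0, 0.0, 0.0, 1.0]]
{'t': 0.1, 'qpos': array([ 1.29397850e+00,  4.23748070e-01,  1.63057329e+00, -4.04414280e-06,
        1.08861511e+00, -1.89838261e-02]), 'qvel': array([-1.48934827e-03, -1.80245815e-03, -2.15822148e-03,  5.36372925e-04,
        5.28166581e-05, -2.95934939e-03]), 'joint_torque': array([-1.25339029e-03, -5.45611882e+01, -2.74322301e+01,  6.44068583e-02,
        1.88247801e-02, -6.21368940e-05]), 'ee_pos': array([159.20554139, 603.90023621, 236.00545976]), 'orientation': array([-4.03855779e-01, -3.11532961e+00,  2.08851601e-03]), 'ft_force': array([ 0.06496283,  0.43884063, -0.91480562]), 'moment': array([-0.01244789, -0.04428471, -0.01054116]), 'width': 87.80131827688986}
```

View pics/top0.png

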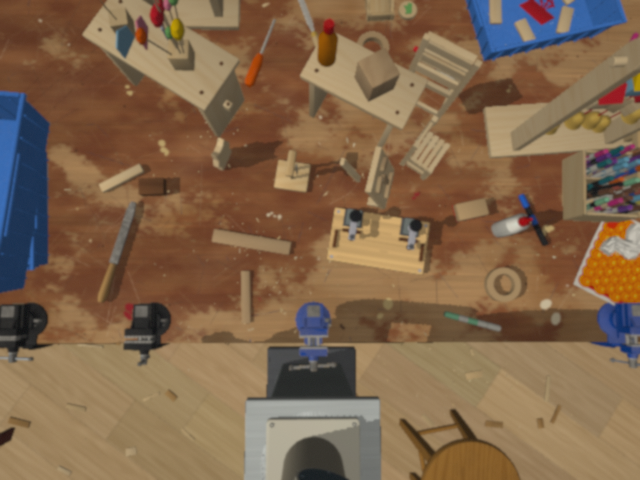

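View pics/scene0.png

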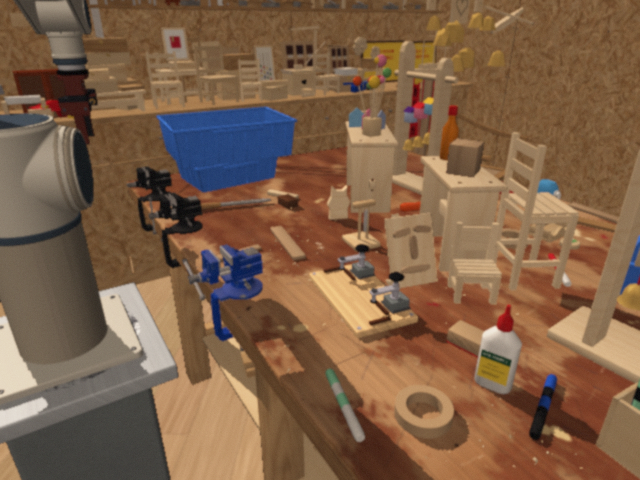

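The top view shows the lath at about (252,242), some 78 px or 190 mm long, and a smaller decoy at (246,296). The jig spans (328..430, 208..272) with its caps at the top, towards world +x. Next I'll zoom in.

```bash
python3 - <<'E'
import cv2,numpy as np
a=cv2.imread("pics/top0.png")[195:285,205:440]
b=cv2.imread("pics/scene0.png")[225:340,260:430]
a=cv2.resize(a,None,fx=3.4,fy=3.4,interpolation=cv2.INTER_CUBIC)
b=cv2.resize(b,(425,288),interpolation=cv2.INTER_CUBIC)
o=np.zeros((600,800,3),np.uint8);o[:a.shape[0],:a.shape[1]]=a[:,:800];o[308:596,:425]=b
cv2.imwrite("pics/z0.png",o)
E
```

```text
(no output)
```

View pics/z0.png

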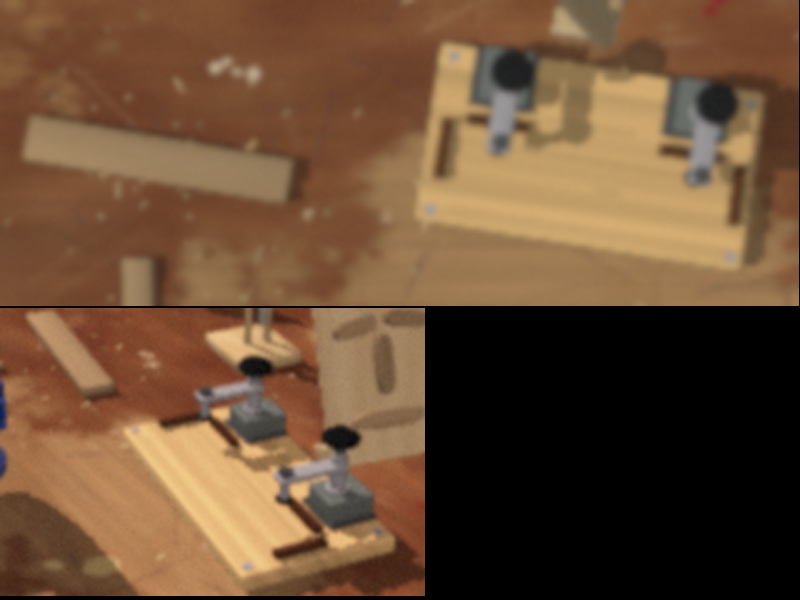

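```bash
cat > h.py <<'E'
import cv2,numpy as np
from workcell import ctrl
def ray(d,p):
    v=np.linalg.inv(d["K"])@np.array([p[0],p[1],1.]);T=np.array(d["cam_to_world"])
    return T[:3,3],T[:3,:3]@v
def onz(d,p,z):
    o,v=ray(d,p);return (o+v*(z-o[2])/v[2])
def proj(d,P):
    T=np.array(d["cam_to_world"]);c=T[:3,:3].T@(np.asarray(P,float)-T[:3,3]);q=d["K"]@c;return q[:2]/q[2]
def blob(img,box,lo,hi):
    x0,y0,x1,y1=box;m=cv2.inRange(cv2.cvtColor(img[y0:y1,x0:x1],cv2.COLOR_BGR2HSV),np.array(lo),np.array(hi))
    m=cv2.morphologyEx(m,cv2.MORPH_CLOSE,np.ones((3,3)))
    cs=sorted(cv2.findContours(m,0,1)[0],key=cv2.contourArea,reverse=True)
    return [c.reshape(-1,2)+[x0,y0] for c in cs]
E
python3 - <<'E'
from h import *
d=ctrl.get_image("top");s=ctrl.get_image("scene");im=d["img"];hs=cv2.cvtColor(im,cv2.COLOR_BGR2HSV)
for p in[(230,240),(270,245),(252,242),(240,225),(260,260),(290,250),(285,243),(350,250),(400,258),(335,240),(440,240),(320,245),(380,280)]:print(p,hs[p[1],p[0]])
J=blob(im,(315,195,445,285),(12,80,150),(30,170,255))
J=np.array(cv2.convexHull(J[0].astype(np.float32)))
W=np.array([onz(d,p[0],15)[:2] for p in J],np.float32);print("jig",cv2.minAreaRect(W),cv2.boxPoints(cv2.minAreaRect(W)))
for n,dd,bx in(("L",d,(340,205,365,222)),("R",d,(405,215,428,235)),("Ls",s,(350,240,374,256)),("Rs",s,(385,268,408,284))):
    B=blob(dd["img"],bx,(0,0,0),(180,255,60))
    if len(B):
        e=cv2.boundingRect(B[0].astype(np.int32));M=cv2.moments(B[0].astype(np.int32));c=(M["m10"]/M["m00"],M["m01"]/M["m00"]);print(n,cv2.contourArea(B[0].astype(np.int32)),e,c,onz(dd,c,78))
E
```

```text
(230, 240) [ 16  98 161]
(270, 245) [ 17  98 153]
(252, 242) [ 16 101 157]
(240, 225) [ 10 148 110]
(260, 260) [ 12 146 117]
(290, 250) [ 14 118  95]
(285, 243) [ 16  96 146]
(350, 250) [ 18 119 191]
(400, 258) [ 18 117 192]
(335, 240) [ 13 145  95]
(440, 240) [ 11 154  91]
(320, 245) [ 16 120 159]
(380, 280) [ 16 122 157]
jig ((514.3164672851562, -161.5914306640625), (311.56500244140625, 187.1424102783203), 89.96826934814453) [[ 420.659    -317.32208 ]
 [ 607.8014   -317.42572 ]
 [ 607.97394    -5.860779]
 [ 420.83154    -5.757141]]
L 98.0 (350, 210, 12, 12) (355.8197278911564, 215.71088435374148) [576.57965852 -98.70093753  78.        ]
R 84.0 (410, 219, 11, 12) (415.57539682539675, 224.6547619047619) [ 556.21723218 -236.26629558   78.        ]
Ls 63.0 (356, 245, 13, 8) (362.03968253968253, 248.47619047619048) [574.50923695 -99.78860845  78.        ]
Rs 82.5 (389, 273, 15, 9) (395.9232323232323, 276.6363636363636) [ 557.4281208  -230.55637718   78.        ]
```

```bash
python3 - <<'E'
from h import *
d=ctrl.get_image("top");s=ctrl.get_image("scene");im=d["img"]
def rect(box,lo,hi,z):
    c=blob(im,box,lo,hi)[0].astype(np.float32)
    W=np.array([onz(d,p,z)[:2] for p in c],np.float32);r=cv2.minAreaRect(W);B=cv2.boxPoints(r);print(r,B.round(1).tolist());return r,W
rect((322,200,440,280),(12,60,172),(30,170,255),15)
rect((205,225,300,260),(12,60,128),(30,112,255),10)
# triangulate caps
for a,b in(((355.82,215.71),(362.04,248.48)),((415.58,224.65),(395.92,276.64))):
    o1,v1=ray(d,a);o2,v2=ray(s,b);A=np.c_[v1,-v2];t=np.linalg.lstsq(A,o2-o1,rcond=None)[0]
    print(o1+v1*t[0],o2+v2*t[1])
E
```

```text
((524.9645385742188, -158.25592041015625), (234.4542999267578, 129.4306640625), 80.92201232910156) [[442.6000061035156, -263.79998779296875], [570.4000244140625, -284.20001220703125], [607.4000244140625, -52.70000076293945], [479.6000061035156, -32.29999923706055]]
((517.3421020507812, 150.66519165039062), (187.59336853027344, 42.83012771606445), 80.22850036621094) [[480.29998779296875, 61.900001525878906], [522.5, 54.599998474121094], [554.4000244140625, 239.5], [512.2000122070312, 246.6999969482422]]
[576.70929048 -98.78703367  77.19654616] [575.75373591 -98.18300805  76.98057886]
[ 555.75826427 -235.45584348   81.38968971] [ 554.00903804 -234.25523218   80.85620349]
```

```bash
python3 - <<'E'
from h import *
d=ctrl.get_image("top");s=ctrl.get_image("scene");im=d["img"]
for lo in(135,140):
    c=blob(im,(205,225,300,260),(12,60,lo),(30,106,255))[0].astype(np.float32)
    W=np.array([onz(d,p,10)[:2] for p in c],np.float32);print(cv2.minAreaRect(W))
C=np.array([onz(d,p,10)[:2] for p in((213.8,228.8),(292.6,241.2),(290.3,254.7),(211.5,242.1))]);print(C.round(),C.mean(0))
for p in((386,266),(436,280),(437,283)):print("template foot",onz(s,p,0).round())
for p in((345,247),(382,246)):print("swing foot",onz(s,p,0).round())
E
```

```text
((523.1002807617188, 149.61978149414062), (185.7890167236328, 29.67794418334961), 80.32046508789062)
((522.52197265625, 150.05657958984375), (185.1304931640625, 28.492481231689453), 79.98541259765625)
[[554. 240.]
 [524.  49.]
 [491.  54.]
 [522. 244.]] [522.91977286 146.57979018]
template foot [663. -79.   0.]
template foot [ 716. -188.    0.]
template foot [ 708. -199.    0.]
swing foot [639.  54.   0.]
swing foot [722.   9.   0.]
```

Call:
apply_moves --series '[[[0,0,0,0,0,8.5,1],[0,0,0,0,0,8.5,1],[0,0,0,0,0,8.5,1],[0,0,0,0,0,8.5,1],[0,0,0,0,0,8.5,1],[0,0,0,0,0,8.5,1],[0,0,0,0,0,8.5,1],[0,0,0,0,0,8.5,1],[0,0,0,0,0,8.5,1],[0,0,0,0,0,8.5,1]]]'

```text
t: 1.4
ee_pos: [159.3, 604.3, 236.7]
orientation: [-2.409, -2.017, -0.0]
ft_force: [0.9, -0.1, -1.0]
width: 88.1
```

Call:
apply_moves --series '[[[-3.2,3.65,0,0,0,0,1],[-3.2,3.65,0,0,0,0,1],[-3.2,3.65,0,0,0,0,1],[-3.2,3.65,0,0,0,0,1],[-3.2,3.65,0,0,0,0,1],[-3.2,3.65,0,0,0,0,1],[-3.2,3.65,0,0,0,0,1],[-3.2,3.65,0,0,0,0,1],[-3.2,3.65,0,0,0,0,1],[-3.2,3.65,0,0,0,0,1],[-3.2,3.65,0,0,0,0,1],[-3.2,3.65,0,0,0,0,1]]]'

```text
t: 2.6
ee_pos: [526.9, 149.8, 236.9]
orientation: [2.403, 2.024, 0.001]
ft_force: [1.6, 1.3, 0.2]
width: 87.8
```

Call:
apply_moves --series '[[[0,-0.35,3.9,0,0,0,1],[0,0,4.5,0,0,0,1],[0,0,4.5,0,0,0,1],[0,0,4.1,0,0,0,1],[0,0,3,0,0,0,1],[0,0,2,0,0,0,1],[0,0,0,0,0,0,1]]]'

```text
t: 3.3
ee_pos: [522.5, 152.2, 15.5]
orientation: [-2.402, -2.024, 0.001]
ft_force: [0.9, -0.5, -0.9]
width: 87.9
```

```bash
python3 - <<'E'
from h import *
o=[cv2.resize(ctrl.get_image(n)["img"][y:y+120,x:x+160],(400,300),interpolation=2) for n,x,y in(("top",180,180),("scene",210,170))]
cv2.imwrite("pics/g1.png",np.hstack(o))
E
```

```text
(no output)
```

View pics/g1.png

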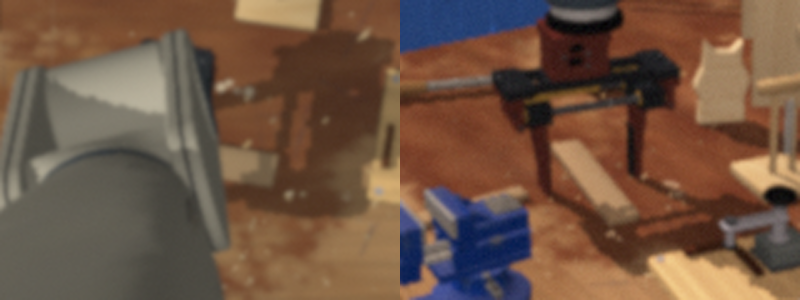

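The fingers straddle the lath: in the scene panel the fingertips are at (545,190) and (637,172), with the lath between them. I'll close on it.

Call:
apply_moves --series '[[[-0.1,0,-0.15,0,0,0,0.5],[0,0,0,0,0,0,0.3],[0,0,0,0,0,0,0.1],[0,0,0,0,0,0,0.1],[0,0,0,0,0,0,0.1],[0,0,0,0,0,0,0.1],[0,0,0,0,0,0,0.1],[0,0,0,0,0,0,0.1]]]'

```text
t: 4.2
ee_pos: [522.2, 151.2, 18.2]
orientation: [2.403, 2.024, 0.0]
ft_force: [0.5, -0.0, 0.2]
width: 31.6
```

Call:
apply_moves --series '[[[0,0,-1,0,0,0,0.1],[0,0,-3,0,0,0,0.1],[0,0,-3,0,0,0,0.1],[-2.2,0.1,-1,0,0,-0.7,0.1],[-4,0.15,0,0,0,0,0.1],[-4,0.15,0,0,0,0,0.1],[-4.2,0.15,0,0,0,0,0.1],[-4.2,0.15,0,0,0,0,0.1],[-4.2,0.15,0,0,0,0,0.1],[-4,0.15,0,0,0,0,0.1],[-2.4,0,0,0,0,0,0.1],[-1,0,0,0,0,0,0.1]]]'

```text
t: 5.4
ee_pos: [483.9, -150.6, 98.8]
orientation: [2.392, 2.035, 0.0]
ft_force: [0.4, -0.1, -0.1]
width: 31.8
```

```bash
python3 - <<'E'
from h import *
from scipy.spatial.transform import Rotation as R
o=ctrl.get_obs();print(o["ee_pos"],R.from_rotvec(o["orientation"]).as_matrix().round(3).tolist(),o["width"],o["ft_force"])
t=ctrl.get_image("top")["img"][170:290,300:460];s=ctrl.get_image("scene")["img"][200:350,240:440]
cv2.imwrite("pics/p1.png",np.hstack([cv2.resize(t,(400,300),interpolation=2),cv2.resize(s,(400,300),interpolation=2)]))
E
```

```text
[ 483.89706417 -150.61918821   98.80075183] [[0.16, 0.987, 0.001], [0.987, -0.16, -0.0], [-0.0, 0.001, -1.0]] 31.822510750473704 [ 0.40600271 -0.05590388 -0.11325634]
```

View pics/p1.png

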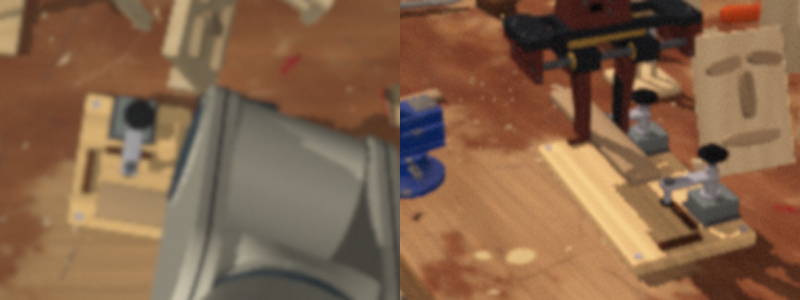

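The lath is held level over the front of the board. Its left end is visible at about px (339,250) in the top view and its right end at about (367,290) in the scene view. I'll check its offset along its length.

```bash
python3 - <<'E'
from h import *
d=ctrl.get_image("top");s=ctrl.get_image("scene")
ez=np.array([.16,.987]);ex=np.array([.987,-.16]);C=np.array([525,-158.3]);T=np.array([483.9,-150.6])
f=lambda P:(round(float((P[:2]-C)@ex),1),round(float((P[:2]-C)@ez),1))
print("tcp jig",f(T))
for p in((341.2,242.8),(338,257.6)):print("L end jig",f(onz(d,p,90.6)))
for p in((367,291),(362,292),(371,285)):print("R end jig",f(onz(s,p,90.6)))
a=d["img"][232:266,325:370];b=s["img"][265:300,340:385]
cv2.imwrite("pics/p2.png",np.hstack([cv2.resize(a,(400,300),interpolation=2),cv2.resize(b,(400,300),interpolation=2)]))
E
```

```text
tcp jig (-41.8, 1.0)
L end jig (-27.2, 91.3)
L end jig (-61.3, 93.3)
R end jig (-41.6, -108.2)
R end jig (-51.2, -107.7)
R end jig (-25.4, -93.0)
```

View pics/p2.png

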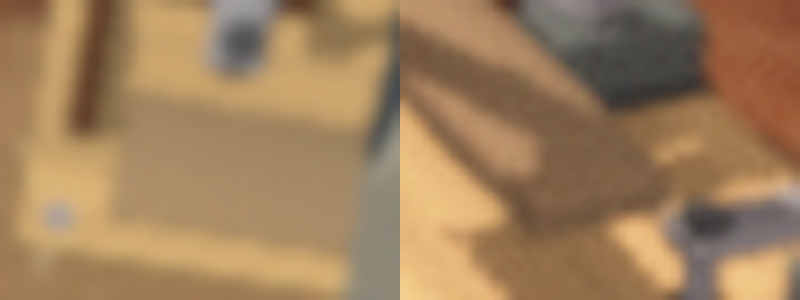

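```bash
python3 - <<'E'
from h import *
d=ctrl.get_image("top");s=ctrl.get_image("scene")
ez=np.array([.16,.987]);ex=np.array([.987,-.16]);C=np.array([525,-158.3])
f=lambda P:(round(float((P[:2]-C)@ex),1),round(float((P[:2]-C)@ez),1))
for p in((339.4,243),(337.9,256.4)):print("L",f(onz(d,p,90.6)))
for p in((355.2,290.1),(369.8,286)):print("R",f(onz(s,p,90.6)))
# end-ledge check: board corners top in scene / left end of board
for p in((325+28/8.89,232+240/8.82),):print("board corner",f(onz(d,p,15)))
E
```

```text
L (-28.3, 95.3)
L (-58.7, 93.9)
R (-59.3, -97.5)
R (-29.0, -95.2)
board corner (-63.4, 112.0)
```

Call:
apply_moves --series '[[[0.1,0,2,0,0,0,0.1],[0,0,2.2,0,0,0,0.1],[0,0,1.5,0,0,0,0.1],[0,0,0.5,0,0,0,0.1],[0,0,0.15,0,0,0,0.1],[0,0,0,0,0,0,0.1]]]'

```text
t: 6.3
ee_pos: [484.7, -147.2, 35.0]
orientation: [2.389, 2.04, 0.0]
ft_force: [-0.3, 0.3, 0.3]
width: 31.5
```

Call:
apply_moves --series '[[[-0.1,0.2,0.08,0,0,0,0.1],[0,0.6,0,0,0,0,0.1],[0,0.6,0,0,0,0,0.1],[0,0.6,0,0,0,0,0.1],[0,0.5,0,0,0,0,0.1],[0,0.3,0,0,0,0,0.1],[0,0,0,0,0,0,0.1],[0,0,0,0,0,0,0.1]]]'

```text
t: 7.1
ee_pos: [511.6, -152.9, 33.8]
orientation: [-2.39, -2.039, 0.0]
ft_force: [-0.0, -0.8, -0.9]
width: 31.6
```

Call:
apply_moves --series '[[[0,0.15,0.05,0,0,0,0.1],[0,0.15,0,0,0,0,0.1],[0,0,0,0,0,0,0.1]]]'

```text
t: 7.4
ee_pos: [515.0, -153.5, 33.4]
orientation: [2.39, 2.039, 0.0]
ft_force: [-0.2, -0.5, -0.7]
width: 31.6
```

Call:
apply_moves --series '[[[0,0.1,0,0,0,0,0.1],[0,0.1,0,0,0,0,0.1],[0,0,0,0,0,0,0.1]]]'

```text
t: 7.7
ee_pos: [517.0, -153.8, 33.4]
orientation: [2.39, 2.039, 0.0]
ft_force: [-0.3, 0.2, -0.8]
width: 31.8
```

TCP jig x is now about −8.6 and there is still no contact, so I'll keep going in 1 mm steps.

Call:
apply_moves --series '[[[0,0.1,0,0,0,0,0.1],[0,0,0,0,0,0,0.1]]]'

```text
t: 7.9
ee_pos: [517.9, -154.0, 33.4]
orientation: [2.39, 2.039, 0.0]
ft_force: [0.5, 0.2, -0.1]
width: 31.4
```

Call:
apply_moves --series '[[[0,0.1,0,0,0,0,0.1],[0,0,0,0,0,0,0.1]]]'

```text
t: 8.1
ee_pos: [518.9, -154.1, 33.4]
orientation: [2.39, 2.039, 0.0]
ft_force: [0.1, -0.3, 0.3]
width: 31.5
```

Call:
apply_moves --series '[[[0,0.1,0,0,0,0,0.1],[0,0,0,0,0,0,0.1]]]'

```text
t: 8.3
ee_pos: [519.0, -154.1, 33.3]
orientation: [-2.389, -2.038, 0.001]
ft_force: [-1.9, 0.1, 1.1]
width: 31.3
```

Call:
apply_moves --series '[[[0,0.1,0,0,0,0,0.1],[0,0,0,0,0,0,0.1]]]'

```text
t: 8.5
ee_pos: [519.1, -154.1, 33.2]
orientation: [-2.388, -2.037, 0.003]
ft_force: [-6.3, -0.2, 4.3]
width: 31.5
```

Call:
apply_moves --series '[[[0,0.1,0,0,0,0,0.1],[0,0,0,0,0,0,0.1]]]'

```text
t: 8.7
ee_pos: [519.1, -154.1, 33.2]
orientation: [-2.387, -2.036, 0.005]
ft_force: [-9.2, 0.4, 8.0]
width: 32.0
```

Firm contact with the back ledge. I'll back off about 1 mm, let go and rise.

Call:
apply_moves --series '[[[0,-0.35,0,0,0,0,0.1],[0,0,0.02,0,0,0,0.1],[0,0,0,0,0,0,0.6],[0,0,0,0,0,0,0.6],[0,0,0,0,0,0,0.6],[0,0,-1,0,0,0,0.6],[0,0,-3,0,0,0,0.6],[0,0,-4,0,0,0,0.6],[0,0,-4,0,0,0,0.6],[0,-4,0,0,0,0,0],[0,-5,0,0,0,0,0],[0,-5,0,0,0,0,0]]]'

```text
t: 9.9
ee_pos: [378.9, -131.7, 154.0]
orientation: [2.388, 2.038, 0.001]
ft_force: [0.3, -0.2, 0.3]
width: 32.5
```

Call:
apply_moves --series '[[[0,-5,-3,0,0,0,0],[0,0,-3,0,0,0,0],[0,0,0,0,0,0,0]]]'

```text
t: 10.2
ee_pos: [338.7, -125.8, 212.3]
orientation: [2.386, 2.034, 0.005]
ft_force: [1.4, -0.1, 0.8]
width: 8.0
```

```bash
python3 - <<'E'
from h import *
t=ctrl.get_image("top")["img"];cv2.imwrite("pics/t2.png",t);a=t[195:285,315:435];s=ctrl.get_image("scene")["img"];cv2.imwrite("pics/s2.png",s);s=s[230:340,295:425]
cv2.imwrite("pics/r1.png",np.hstack([cv2.resize(a,(400,300),interpolation=2),cv2.resize(s,(400,338),interpolation=2)[:300]]))
E
```

```text
(no output)
```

View pics/r1.png

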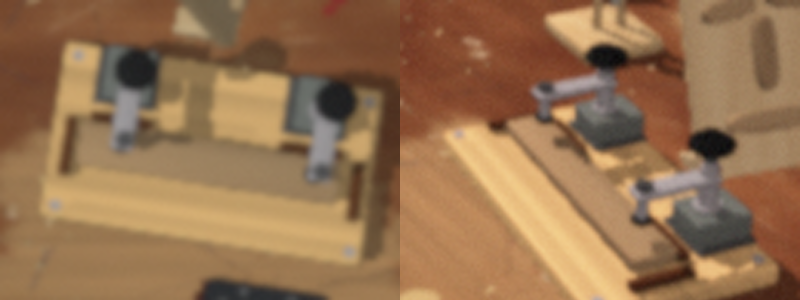

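The lath lies flat in the bed, under both feet and between the ledges: it spans about (77,135) to (347,185) in the left crop. Both caps are still up. Next I'll turn the closed gripper 90° so its body stays clear of the template behind the jig.

Call:
apply_moves --series '[[[0,0,0,0,0,8.2,0],[0,0,0,0,0,8.2,0],[0,0,0,0,0,8.2,0],[0,0,0,0,0,8.2,0],[0,0,0,0,0,8.2,0],[0,0,0,0,0,8.2,0],[0,0,0,0,0,8.2,0],[0,0,0,0,0,8.2,0],[0,0,0,0,0,8.2,0],[0,0,0,0,0,8.2,0],[0,0,0,0,0,8,0],[0,0,0,0,0,0,0]]]'

```text
t: 11.5
ee_pos: [337.6, -125.1, 208.1]
orientation: [-3.131, 0.25, 0.003]
ft_force: [-1.3, 0.0, -0.7]
width: 0.3
```

```bash
cat > go.py <<'E'
import sys;from h import *
from scipy.spatial.transform import Rotation as R
o=ctrl.get_obs();M=R.from_rotvec(o["orientation"]).as_matrix()
print(o["ee_pos"].round(1),"tool-axis cm:",(M.T@(np.array(list(map(float,sys.argv[1:4])))-o["ee_pos"])/10).round(2),M[:,0].round(3),o["qpos"].round(2))
E
python3 go.py 579.5 -97.3 140
```

```text
[ 337.6 -125.1  208.1] tool-axis cm: [23.45 -6.57  6.77] [ 0.987 -0.159 -0.002] [-0.39  0.07  2.2  -0.    0.88  1.34]
```

Call:
apply_moves --series '[[[2.5,-0.7,0,0,0,0,0],[4.2,-1.17,0,0,0,0,0],[4.2,-1.2,0,0,0,0,0],[4.2,-1.2,0,0,0,0,0],[4.2,-1.2,1.5,0,0,0,0],[2.65,-0.8,2.5,0,0,0,0],[1.5,-0.3,2.77,0,0,0,0],[0,0,0,0,0,0,0],[0,0,0,0,0,0,0]]]'

```text
t: 12.4
ee_pos: [578.6, -97.0, 140.0]
orientation: [-3.132, 0.244, 0.005]
ft_force: [-0.0, -0.1, 1.4]
width: 0.7
```

```bash
python3 go.py 579.5 -97.3 104;python3 - <<'E'
from h import *
a=ctrl.get_image("top")["img"][170:290,300:460];s=ctrl.get_image("scene")["img"][180:330,290:490]
cv2.imwrite("pics/c1.png",np.hstack([cv2.resize(a,(400,300),interpolation=2),cv2.resize(s,(400,300),interpolation=2)]))
E
```

```text
[578.6 -97.  140. ] tool-axis cm: [0.11 0.01 3.6 ] [ 0.988 -0.155 -0.003] [-0.19  0.49  1.78 -0.    0.87  1.54]
```

View pics/c1.png

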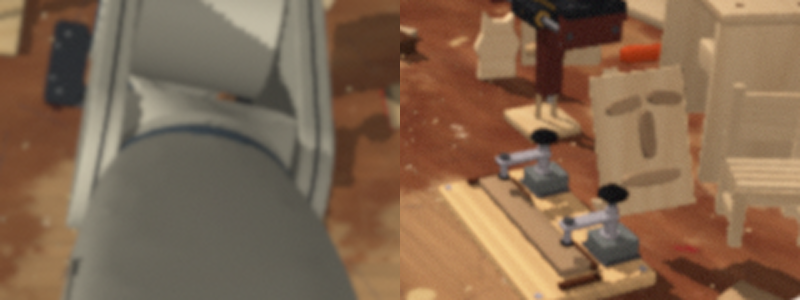

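The fingers hang straight over the left cap (crop (545,90) above the cap at (543,135)). I'll descend by feel.

Call:
apply_moves --series '[[[0.05,0,1.6,0,0,0,0],[0,0,1.4,0,0,0,0],[0,0,0.6,0,0,0,0],[0,0,0,0,0,0,0]]]'

```text
t: 12.9
ee_pos: [579.3, -97.4, 104.8]
orientation: [-3.132, 0.248, 0.002]
ft_force: [0.5, 0.2, 0.8]
width: 0.2
```

Call:
apply_moves --series '[[[0,0,0.1,0,0,0,0],[0,0,0.1,0,0,0,0],[0,0,0,0,0,0,0]]]'

```text
t: 13.2
ee_pos: [580.3, -97.4, 103.5]
orientation: [3.132, -0.248, 0.001]
ft_force: [-0.1, 0.4, 1.1]
width: 0.7
```

Call:
apply_moves --series '[[[0,0,0.1,0,0,0,0],[0,0,0.1,0,0,0,0],[0,0,0,0,0,0,0]]]'

```text
t: 13.5
ee_pos: [580.0, -97.3, 101.1]
orientation: [-3.132, 0.248, 0.0]
ft_force: [-0.5, -0.3, 0.8]
width: 0.8
```

Call:
apply_moves --series '[[[0,0,0.1,0,0,0,0],[0,0,0.1,0,0,0,0],[0,0,0,0,0,0,0]]]'

```text
t: 13.8
ee_pos: [580.0, -97.3, 99.0]
orientation: [-3.132, 0.248, 0.0]
ft_force: [-0.1, -0.2, 0.4]
width: 0.5
```

Call:
apply_moves --series '[[[0,0,0.1,0,0,0,0],[0,0,0.1,0,0,0,0],[0,0,0,0,0,0,0]]]'

```text
t: 14.1
ee_pos: [579.9, -97.3, 97.0]
orientation: [-3.132, 0.248, 0.001]
ft_force: [0.3, 0.8, 0.1]
width: 0.4
```

Call:
apply_moves --series '[[[0,0,0.1,0,0,0,0],[0,0,0.1,0,0,0,0],[0,0,0,0,0,0,0]]]'

```text
t: 14.4
ee_pos: [580.3, -97.4, 95.7]
orientation: [3.132, -0.248, 0.001]
ft_force: [-2.4, 0.2, 6.6]
width: 0.5
```

Call:
apply_moves --series '[[[0,0,0.1,0,0,0,0],[0,0,0.1,0,0,0,0],[0,0,0,0,0,0,0]]]'

```text
t: 14.7
ee_pos: [580.2, -97.4, 94.0]
orientation: [3.132, -0.248, 0.001]
ft_force: [-3.3, 1.1, 8.8]
width: 0.4
```

Call:
apply_moves --series '[[[0,0,0.1,0,0,0,0],[0,0,0.1,0,0,0,0],[0,0,0,0,0,0,0]]]'

```text
t: 15.0
ee_pos: [580.0, -97.4, 91.5]
orientation: [3.132, -0.248, 0.0]
ft_force: [-1.3, 0.1, 2.9]
width: 0.6
```

Call:
apply_moves --series '[[[0,0,0.1,0,0,0,0],[0,0,0.1,0,0,0,0],[0,0,0,0,0,0,0]]]'

```text
t: 15.3
ee_pos: [580.0, -97.3, 88.8]
orientation: [-3.132, 0.248, 0.001]
ft_force: [-0.3, 0.9, 0.5]
width: 0.3
```

Call:
apply_moves --series '[[[0,0,0.1,0,0,0,0],[0,0,0,0,0,0,0]]]'

```text
t: 15.5
ee_pos: [580.0, -97.3, 87.9]
orientation: [-3.132, 0.248, 0.0]
ft_force: [0.3, -0.3, -0.3]
width: 0.6
```

Left has snapped through: the force rose to 8.8 N, fell to 0, and the cap left the fingers. On to the right cap.

Call:
apply_moves --series '[[[0,0,-1,0,0,0,0],[0,0,-2,0,0,0,0],[0,1.5,-1,0,0,0,0],[0,3.8,0,0,0,0,0],[0,4,0,0,0,0,0],[0,3.2,0,0,0,0,0],[0,1.3,0,0,0,0,0],[0,0,0,0,0,0,0],[0,0,0,0,0,0,0]]]'

```text
t: 16.4
ee_pos: [558.1, -233.4, 128.3]
orientation: [-3.131, 0.249, 0.0]
ft_force: [-0.3, -0.2, 0.5]
width: 0.5
```

```bash
python3 go.py 557.8 -234.8 104;python3 - <<'E'
from h import *
s=ctrl.get_image("scene")["img"][200:350,290:490]
cv2.imwrite("pics/c2.png",cv2.resize(s,(800,600),interpolation=2))
E
```

```text
[ 558.1 -233.4  128.3] tool-axis cm: [-0.01  0.15  2.43] [ 0.987 -0.158 -0.   ] [-0.42  0.53  1.74  0.    0.87  1.31]
```

View pics/c2.png

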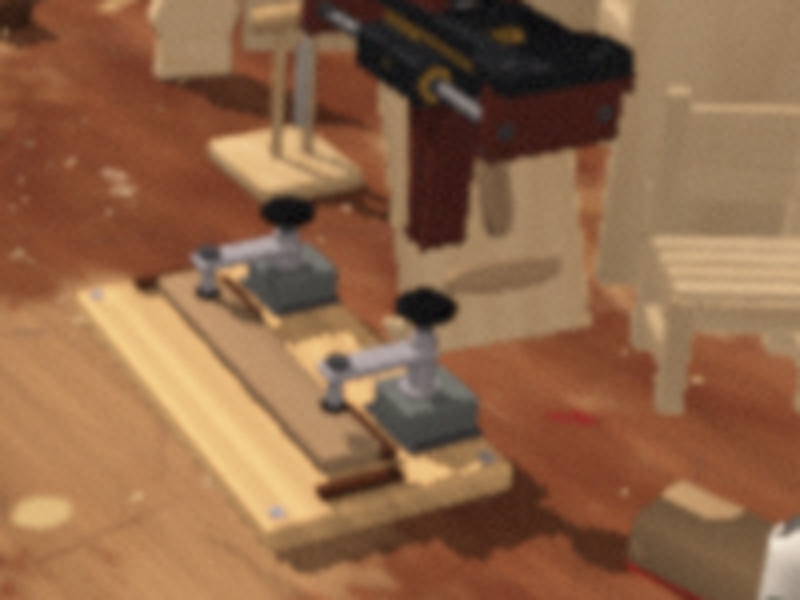

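The left foot is visibly down: its cap is at (288,212), lower than the right one relative to the housing. The fingertips at (438,245) hang over the right cap at (427,305). Descending on it now.

Call:
apply_moves --series '[[[0,0.15,1.2,0,0,0,0],[0,0,0.9,0,0,0,0],[0,0,0.3,0,0,0,0],[0,0,0.1,0,0,0,0],[0,0,0,0,0,0,0]]]'

```text
t: 16.95
ee_pos: [558.0, -234.8, 102.8]
orientation: [-3.132, 0.248, 0.001]
ft_force: [-0.7, 0.5, 0.0]
width: 0.4
```

Call:
apply_moves --series '[[[0,0,0.1,0,0,0,0],[0,0,0.1,0,0,0,0],[0,0,0,0,0,0,0]]]'

```text
t: 17.25
ee_pos: [558.1, -235.2, 101.3]
orientation: [3.132, -0.249, 0.0]
ft_force: [0.3, 0.1, -0.3]
width: 0.6
```

Call:
apply_moves --series '[[[0,0,0.1,0,0,0,0],[0,0,0.1,0,0,0,0],[0,0,0,0,0,0,0]]]'

```text
t: 17.55
ee_pos: [558.2, -235.2, 99.6]
orientation: [3.132, -0.248, 0.001]
ft_force: [-1.1, 0.3, 5.1]
width: 0.6
```

Call:
apply_moves --series '[[[0,0,0.1,0,0,0,0],[0,0,0.1,0,0,0,0],[0,0,0,0,0,0,0]]]'

```text
t: 17.85
ee_pos: [558.2, -235.2, 98.0]
orientation: [3.132, -0.248, 0.001]
ft_force: [-2.2, 1.3, 9.2]
width: 0.4
```

Call:
apply_moves --series '[[[0,0,0.1,0,0,0,0],[0,0,0.1,0,0,0,0],[0,0,0,0,0,0,0]]]'

```text
t: 18.15
ee_pos: [558.1, -235.2, 95.8]
orientation: [3.132, -0.248, 0.0]
ft_force: [-2.1, 1.1, 5.1]
width: 0.6
```

Contact at z of about 100. Snap-through should come at about 94.

Call:
apply_moves --series '[[[0,0,0.1,0,0,0,0],[0,0,0.1,0,0,0,0],[0,0,0,0,0,0,0]]]'

```text
t: 18.45
ee_pos: [558.0, -235.1, 92.9]
orientation: [-3.132, 0.248, 0.0]
ft_force: [0.1, 0.2, -0.5]
width: 0.5
```

Call:
apply_moves --series '[[[0,0,0.1,0,0,0,0],[0,0,0,0,0,0,0]]]'

```text
t: 18.65
ee_pos: [558.0, -235.1, 91.9]
orientation: [-3.132, 0.248, 0.001]
ft_force: [0.5, 0.3, -0.2]
width: 0.7
```

Snapped. I'll rise, withdraw and check.

Call:
apply_moves --series '[[[0,0,-1,0,0,0,0],[0,0,-3,0,0,0,0],[0,0,-4,0,0,0,0],[-3,0,-3,0,0,0,0],[-5,0,0,0,0,0,0],[-5,0,0,0,0,0,0],[-4,0,0,0,0,0,0],[-2,0,0,0,0,0,0],[0,0,0,0,0,0,0]]]'

```text
t: 19.55
ee_pos: [368.0, -204.4, 202.8]
orientation: [-3.131, 0.25, 0.001]
ft_force: [0.5, -0.0, -0.1]
width: 0.8
```

```bash
python3 - <<'E'
from h import *
a=ctrl.get_image("top")["img"][150:285,265:435];s=ctrl.get_image("scene")["img"][230:340,295:425]
cv2.imwrite("pics/r2.png",np.hstack([cv2.resize(a,(400,318),interpolation=2),cv2.resize(s,(400,338),interpolation=2)[:318]]))
E
```

```text
(no output)
```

View pics/r2.png

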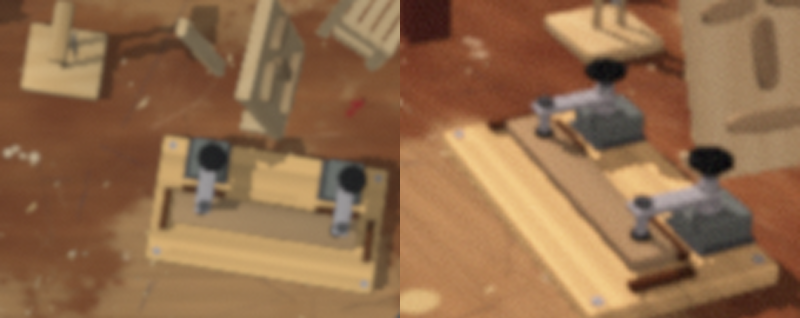

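Both feet are down on the lath: their pads touch it at (543,128) and (640,232) in the scene panel. The lath lies flat in the bed and the arm is clear, so I'm handing in.

```bash
python3 -c "
from workcell import ctrl
print(ctrl.close_job())"
```

```text
the job is handed in; nothing more can be done
None
```

The lath is in the bed under both feet, and both hold-downs are snapped down on it. I handed the job in at about 19.7 s; it reports no verdict.

- **Placing:** I gripped the lath across its middle, set it down at the front of the board and slid it back. It met the back ledges with about 9 N. I then backed off about 1 mm and let go.
- **Clamping:** I pressed each cap in steps of about 1 mm. The highest readings were 8.8 N on the left and 9.2 N on the right. Each then fell to about zero as the cap snapped away from the fingers, and neither was pressed any further.
- **Last checks:** The final pictures show the lath flat between the ledges with both foot pads on it. The arm is clear and reads no force. The swing toy looks unmoved, and the arm did not go near the sanding block or the offcut. I did not measure any bystander's position at the end.
- **Disagreements:** The ledge contact came about 1.4 mm further back than my camera estimate of the jig. The cap positions from the images were 2–3 mm off that same estimate. Both are close to the stated calibration error, and the contact with the ledges set the lath's final position.

I viewed 10 pictures, which is the full budget.

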